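# Stroke the print-head slide and log the cycle on the counter

### The arm

A 7-joint arm with a two-finger parallel gripper is mounted at the origin on the work surface. World frame = base frame: x ahead of the robot, y to its left, z up, the work surface at z = 0. Lengths are in m, angles in rad, forces in N, time in s.
With the tool pointing down it reaches from about 0.425 to 0.875 m from the base axis. Payload 4.7 kg.
Tool frame: the origin (TCP) lies between the finger pads; the fingertips stand 14 mm ahead of it and the grasp point (between the pads) lies 5 mm behind it; z points along the fingers, y is the line along which they close (so a half turn about z gives the same grasp; the last joint's range is limited). The gripper opens to 87 mm and grips with 3 to 60 N. Pads are 19 mm wide; open, the fingers measure 117 mm over their backs; the gripper's body (75 mm by 190 mm) begins 51 mm behind the grasp point.
Start: joints at [1.126, 0.321, -0.07, 1.45, 0.023, 1.371, -0.057], TCP at [0.288, -0.583, 0.237] pointing down, gripper open.
Joint ranges: [-2.86, 2.86], [-0.3, 2.09], [-1.38, 1.24], [0.06, 2.45], [-1.56, 4.7], [0.09, 2.05], [-2.69, 2.69]. Speed limits (rad/s): [2.57, 2.57, 3.14, 3.14, 3.14, 3.14, 3.14].

### API

Orientations are given as a rotation vector (axis times angle).
In Python, from bench import get_state, get_image, camera_params, close_job gives the robot as it stands. The module is installed in compiled form; this text tells all that it offers.
- The arm moves only by the tool arm_command, never from a script. Its argument "motion" is a list of rows, each a list of 5 numbers: the finger opening in mm, from 0 to 87, then the shift along the tool's x, y, z in mm, then the turn about the tool's z in degrees. In form: [[gripper, x, y, z, spin], ...]. A call has 1 to 5 rows; each row is the pose to reach, as a shift and turn from the pose commanded when the call began, along the tool's axes at that moment; what a row does not reach only later rows make up. A row lasts 1/12 s, in which the tool goes at most 41.7 mm and 7.16 degrees, less where a joint would pass 70% of its speed; a pose out of reach is approached as far as the arm can. A call with a gripper value outside its range is refused whole. The fingers move at their own pace and stop on an object; "newtons" is the grip in N (left out, the last holds). Time passes only in rows, so rows that repeat a pose let the fingers close. It gives the time, the measured TCP pose, the force, the opening and the grip force at its end, in the units of the state.
- get_state(): the state, without advancing time (a new reading comes with each control period).
- get_image(name): name is "scene" or "top" or "wrist"; returns (picture, depth): 420x560x3 uint8, red, green, blue; 420x560 float32, m along the optical axis (not along the pixel's ray), 0 where there is no reading.
- camera_params(name): a dict with "intrinsics" (3x3 intrinsics, pixels), "D" ([k1, k2, p1, p2, k3] as OpenCV has them; the pictures are not rectified), "extrinsics" (4x4, takes a point from camera to world coordinates). Camera axes: x right, y down, z forward; pixel columns grow to the right and rows downward; lengths in m; the calibration is good to about 2 mm. A picture is of the moment at which its call begins: read the wrist's pose just before it. camera_params takes no time and is no camera call; for the wrist camera it gives the pose at the moment of the call.
- close_job(): hands the job in; it is judged then, once.
The state is a dict: "time": time; "joint_positions": joint angles; "qd": joint speeds; "joint_torque": joint torques, N m; "position": TCP position; "tool_rot": TCP orientation; "ft_force": force on the tool from outside, world axes, zero at the start; "torque": the same for the moment, N m; "grip_width": opening from 0.0 (shut) to 1.0 (fully open); "grip_force": force on a finger pad.
Only numpy, scipy, OpenCV 4.12 (cv2) and the standard library are available. Lean on these libraries where they do the work, as an engineer would, in place of code of your own. Each camera call takes 0.05 s, during which the arm holds its last target. There are 200 camera calls.

### The job

Check the print-head slide for sticky spots: run its carriage slowly (always well under 30 cm/s) all the way to the blue end stop, then back through its full travel to the orange end stop and leave it parked there. Then log the finished cycle: pick up the yellow stroke counter, hold it and push its red end button fully in against a side of the fixed dark steel block, and lay the counter back flat on its blue mat, window up. Leave the other things on the bench where they are.

Things in the scene. Friction and masses are not known exactly. Their poses are not given: they have to be found in the camera images.
- slide: Fixed print-head slide: aluminium base plate 110 x 390 mm, 10 mm thick, lying on the bench. Origin: centre of its underside. Its y axis is the direction of travel: orange end stop at its -y end, blue end stop at its +y end (both stops span 110 mm in x, 22 mm in y, and are 36 mm high; centres 182 mm from the origin). The carriage runs between them. Its yaw varies by some 0.2 rad either way.
- carriage (a joint): Position of the carriage along the slide, m: 0 = fully home against the orange stop, 0.240 = against the blue stop; it grows along the slide's +y. It stays where it is left; moving it takes about 3 to 6 N, and up to about 10 N at one tight spot some 20 mm long whose place varies. 'At a stop' means within 6 mm of it.
- carriage_fin (a point): Grip point of the white upright fin on top of the black carriage, on the centre of the fin, 77 mm above the bench. The fin is 16 mm thick along the slide's y (the travel) and 40 mm wide along its x, and stands from the carriage's flat deck (50 mm above the bench) up to 96 mm. The carriage block is 100 mm (x) by 90 mm (y), the fin in its middle. Axes as the slide's.
- counter_mid (a point): Centre (half-way up) of the loose yellow stroke counter: a block 120 mm long (its x), 32 mm wide (y), 40 mm high (z), 0.15 kg, lying flat on its mat with its small black-framed paper window up. The red end button sticks out of its +x end; the end opposite has a black rubber sleeve.
- plunger_tip (a point): Centre of the outer face of the red round end button (18 mm diameter), 74 mm from the counter's centre along the counter's +x when out, on the counter's long axis.
- plunger (a joint): How far the end button is pushed in, m: 0 = out, 0.008 = fully in; it needs at least 0.006 to click. A spring pushes it out: 1 N at the start, 5 N fully in.
- block: Dark steel block with a green top patch, fixed to the bench: 70 x 70 mm, 80 mm high, origin at the centre of its underside; its x and y axes are square to its four upright sides, any of which may be pushed against.
- mat: Fixed blue mat, 190 mm (its x) by 130 mm (its y), 4 mm thick; origin at the centre of its underside. The counter starts on it. It and the block lie one on the left and one on the right of the bench nearer the robot than the slide, in either order.
- tape: Loose roll of brown tape standing flat, 100 mm diameter, 48 mm high, origin at the centre of its underside; bystander.
- ink_a: Loose red ink bottle, 56 mm diameter, 130 mm high, origin at the centre of its underside; bystander.
- driver: Loose screwdriver, 180 mm long, lying towards the left of the bench; bystander.
Mind the look-alikes: they are no part of the job. What is meant by the part that bears counter_mid is not green, purple or turquoise, and is the larger of those in its own colour.

How it is judged:
By the outcome, as a careful person would: the job done as asked, in the order asked, and still so for the second after the job is handed in, with the robot touching nothing.
It also fails if it takes over 61 s, if anything falls off the work surface, if the arm or the gripper's body presses on something with over 40 N, if the wrist force passes 120 N, or if a joint passes its speed limit or range.

## Working session

There is one attempt and no reset: what is moved stays moved. The work goes in short steps, Python scripts to look and compute and a tool call to move; the robot and the scene stay as the last step left them, time stands still between calls to the robot, and variables do not carry over. Pictures are saved under pics/ and viewed, at most 10 in all, crops included, and the job is handed in when it is done.

Besides the shell and the picture viewer there is one more tool, called after "Emit:" as a command line: name --pt "numbers of a row" for each row, then --argument value for the rest. arm_command: Moves the arm, as the interface text tells. Its arguments: {"type":"object","properties":{"motion":{"type":"array"},"newtons":{"type":"number"}},"required":["motion"]}

```bash
mkdir -p pics; cat > h.py <<'E'
import numpy as np, cv2
from bench import *
from scipy.spatial.transform import Rotation as R
def snap(n,f=None):
    p,d=get_image(n)
    if f: cv2.imwrite('pics/'+f,p[:,:,::-1])
    return p,d
def ray(n,uv,z,c=None):
    c=c or camera_params(n); K=np.array(c['intrinsics']);D=np.array(c['D']);T=np.array(c['extrinsics'])
    q=cv2.undistortPoints(np.array(uv,float).reshape(-1,1,2),K,D).reshape(-1,2)
    d=np.c_[q,np.ones(len(q))]@T[:3,:3].T; o=T[:3,3]
    return o+d*((z-o[2])/d[:,2])[:,None]
E
python3 - <<'E'
from h import *
np.set_printoptions(precision=4,suppress=True)
s=get_state();print(s)
p,d=snap('top','top0.png');p2,d2=snap('scene','scene0.png')
np.savez('top0.npz',p=p,d=d);np.savez('scene0.npz',p=p2,d=d2)
print(camera_params('top')); print(camera_params('scene')['extrinsics'])
E
```

```text
{'time': 0.0, 'joint_positions': array([ 1.1261,  0.3218, -0.0701,  1.4517,  0.0226,  1.3708, -0.0569]), 'qd': array([-0.0001,  0.0008,  0.0034, -0.0018, -0.002 , -0.0014, -0.0005]), 'joint_torque': array([ -0.0002, -49.1298,  -0.4039, -31.2528,  -0.064 ,   0.0436,
         0.0002]), 'position': array([ 0.2876, -0.5823,  0.2354]), 'tool_rot': array([-3.0575, -0.714 ,  0.0008]), 'ft_force': array([-0.3684, -0.1574,  0.2298]), 'torque': array([-0.0543,  0.0117, -0.0158]), 'grip_force': 0.0, 'grip_width': 0.9996206217515525}
{'intrinsics': array([[455.3849,   0.    , 283.8584],
       [  0.    , 455.3849, 206.0587],
       [  0.    ,   0.    ,   1.    ]]), 'D': array([-0.0976,  0.    ,  0.    ,  0.    ,  0.    ]), 'extrinsics': array([[-0.0395, -0.979 ,  0.1998,  0.2657],
       [-0.9992,  0.038 , -0.0113,  0.0087],
       [ 0.0035, -0.2001, -0.9798,  1.2149],
       [ 0.    ,  0.    ,  0.    ,  1.    ]])}
[[ 0.4267  0.6011 -0.6757  1.3718]
 [ 0.9043 -0.2935  0.31   -0.3986]
 [-0.012  -0.7433 -0.6688  0.9391]
 [ 0.      0.      0.      1.    ]]
```

View pics/top0.png

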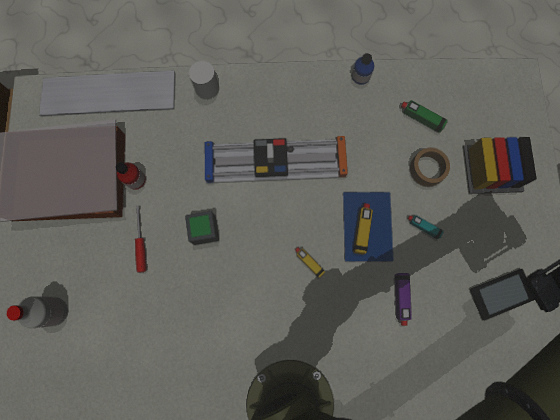

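View pics/scene0.png

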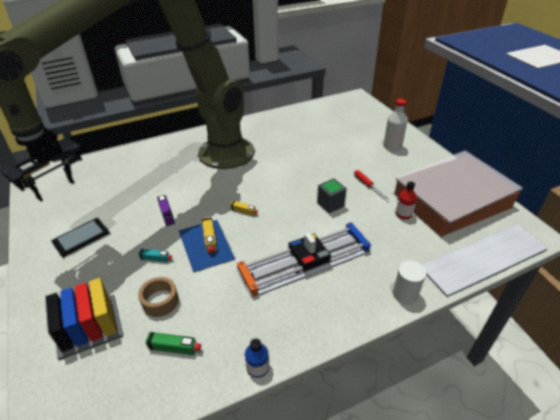

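The top view shows the slide, with its blue stop at (209,161), orange stop at (342,156), carriage at (270,157) and white fin at about (270,150). The block is at (201,226) and the mat at (368,227).

Counter candidates are yellow on the mat (363,228), small yellow (309,262), green (424,115), turquoise (424,226) and purple (403,298). The one on the mat fits: it is yellow and the larger of the two yellows. I'll confirm it in a crop and measure.

```bash
cat > m.py <<'E'
from h import *
np.set_printoptions(precision=4,suppress=True)
z=np.load('top0.npz');p=z['p'];d=z['d']
cv2.imwrite('pics/crop0.png',cv2.resize(np.hstack([p[120:280,190:350],p[120:280,320:480]])[:,:,::-1],(800,400),interpolation=cv2.INTER_CUBIC))
hsv=cv2.cvtColor(p,cv2.COLOR_RGB2HSV)
def blob(lo,hi,box,zz,name):
    x0,x1,y0,y1=box; m=np.zeros(p.shape[:2],np.uint8)
    m[y0:y1,x0:x1]=cv2.inRange(hsv,np.array(lo),np.array(hi))[y0:y1,x0:x1]
    cs,_=cv2.findContours(m,0,2)
    c=max(cs,key=cv2.contourArea)
    w=ray('top',c.reshape(-1,2),zz)[:,:2].astype(np.float32)
    r=cv2.minAreaRect(w*1000)
    print(name,'area',cv2.contourArea(c),'uv',c.reshape(-1,2).mean(0),'c',np.array(r[0]).round(1),'size',np.array(r[1]).round(1),'ang',round(r[2],1))
    return m
blob((100,100,40),(130,255,255),(195,225,130,190),.036,'bluestop')
blob((3,130,80),(18,255,255),(325,355,130,190),.036,'orange')
blob((20,100,70),(35,255,255),(340,390,190,265),.04,'counter')
blob((0,120,70),(8,255,255),(340,390,190,265),.024,'button')
blob((100,100,30),(130,255,255),(330,400,180,270),.004,'mat')
blob((45,80,30),(80,255,255),(180,225,200,250),.08,'blockpatch')
blob((0,0,110),(180,60,255),(262,278,138,160),.096,'fin')
E
python3 m.py
```

```text
bluestop area 255.5 uv [209.4545 157.6364] c [639.3 193.9] size [ 19.2 107.5] ang 89.9
orange area 242.5 uv [341.3158 155.1579] c [ 642.1 -167.7] size [108.2  20.5] ang 0.2
counter area 305.5 uv [364.2683 224.8537] c [ 441.2 -212.2] size [30.6 99.8] ang 77.6
button area 11.5 uv [366.5556 205.4444] c [ 501.5 -226.5] size [13.5  8.2] ang 87.8
mat area 2953.0 uv [377.75   250.5179] c [ 448.8 -228.8] size [126.8 183.5] ang 87.8
blockpatch area 348.5 uv [199.88 224.8 ] c [455.3 210.5] size [49.9 50.3] ang 7.5
fin area 44.0 uv [270.125 151.625] c [641.4  25.7] size [10.3 35.2] ang 88.2
```

View pics/crop0.png

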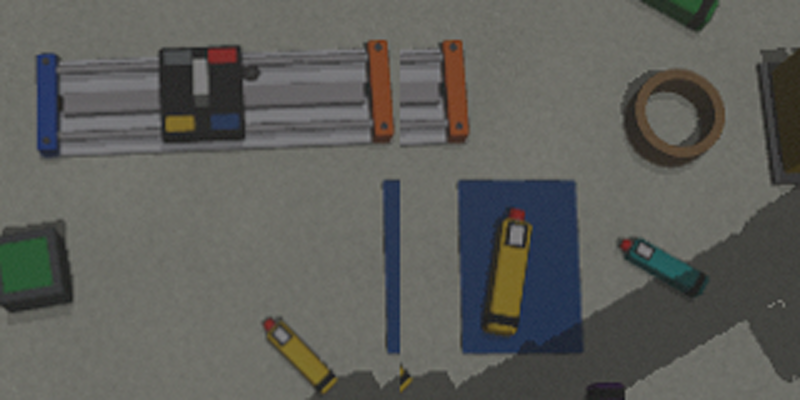

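The crop confirms it: the counter on the mat is large and yellow, with a red button at the top (+x world), a paper window up and a black sleeve at the bottom. The other yellow one is clearly smaller. The slide yaw is about 0.4° and the fin is at (641,26). Moving to the fin now.

```bash
cat >> h.py <<'E'
def to(x,y,z,yaw):
    "tool-frame shift (mm) and spin (deg) to world target in mm, yaw of tool x in deg"
    s=get_state(); M=R.from_rotvec(s['tool_rot']).as_matrix(); p=np.array(s['position'])*1e3
    y0=np.degrees(np.arctan2(M[1,0],M[0,0]))
    print('t',round(s['time'],2),'p',p.round(1),'yaw',round(y0,2),'j7',round(s['joint_positions'][6],2),'F',np.round(s['ft_force'],1),'grip',round(s['grip_width']*87,1),round(s['grip_force'],1))
    print('shift',(M.T@(np.array([x,y,z])-p)).round(1),'spin',round((y0-yaw+180)%360-180,2),'zaxis',M[:,2].round(3))
E
python3 -c "
from h import *
to(641,25.7,235,0.4)"
```

```text
t 0.1 p [ 287.6 -582.4  235.6] yaw 26.29 j7 -0.06 F [-0.4 -0.4  0.6] grip 86.8 0.0
shift [ 586.1 -388.7    1.2] spin 25.89 zaxis [-0.001  0.002 -1.   ]
```

Emit:
arm_command --pt "87 587 -388 0 26" --pt "87 587 -388 0 26" --pt "87 587 -388 0 26" --pt "87 587 -388 0 26" --pt "87 587 -388 0 26"

```text
time: 0.52
position: [0.3924, -0.4025, 0.2361]
tool_rot: [-3.141, -0.001, 0.001]
ft_force: [1.1, -0.6, 0.2]
grip_width: 1.001
grip_force: 0.0
```

```bash
python3 -c "
from h import *
to(641,25.7,180,0.4)"
```

```text
t 0.52 p [ 392.4 -402.5  236.1] yaw 0.05 j7 -0.84 F [ 1.1 -0.6  0.2] grip 87.1 0.0
shift [ 249.  -428.    56.1] spin -0.35 zaxis [-0.001  0.    -1.   ]
```

Emit:
arm_command --pt "87 249 -428 56 0" --pt "87 249 -428 56 0" --pt "87 249 -428 56 0" --pt "87 249 -428 56 0" --pt "87 249 -428 56 0"

```text
time: 0.93
position: [0.4955, -0.223, 0.2128]
tool_rot: [3.141, 0.008, -0.0]
ft_force: [1.0, -0.2, 0.2]
grip_width: 1.002
grip_force: 0.0
```

```bash
python3 -c "
from h import *
to(641,25.7,170,0.4)"
```

```text
t 0.93 p [ 495.5 -223.   212.8] yaw 0.28 j7 -1.22 F [ 1.  -0.2  0.2] grip 87.1 0.0
shift [ 146.7 -247.9   42.7] spin -0.12 zaxis [-0. -0. -1.]
```

Emit:
arm_command --pt "87 147 -248 43 0" --pt "87 147 -248 43 0" --pt "87 147 -248 43 0" --pt "87 147 -248 43 0" --pt "87 147 -248 43 0"

```text
time: 1.35
position: [0.5997, -0.0454, 0.1818]
tool_rot: [3.141, 0.007, -0.001]
ft_force: [-0.1, 0.0, 0.2]
grip_width: 0.998
grip_force: 0.0
```

```bash
python3 -c "
from h import *
to(641,25.7,170,0.4)"
```

```text
t 1.35 p [599.7 -45.4 181.8] yaw 0.27 j7 -1.63 F [-0.1  0.   0.2] grip 86.8 0.0
shift [ 41.6 -70.9  11.8] spin -0.13 zaxis [-0. -0. -1.]
```

Emit:
arm_command --pt "87 41 -71 12 0" --pt "87 41 -71 12 0" --pt "87 41 -71 12 0" --pt "87 41 -71 12 0" --pt "87 41 -71 12 0"

```text
time: 1.77
position: [0.6396, 0.0235, 0.1696]
tool_rot: [3.141, 0.008, -0.002]
ft_force: [-0.9, -1.1, -0.8]
grip_width: 0.999
grip_force: 0.0
```

```bash
python3 - <<'E'
from h import *
to(641,25.7,72,0.4)
p,d=snap('wrist','wrist0.png')
print(camera_params('wrist')['extrinsics'])
E
```

```text
t 1.77 p [639.6  23.5 169.6] yaw 0.3 j7 -1.77 F [-0.9 -1.1 -0.8] grip 86.9 0.0
shift [ 1.6 -2.3 97.6] spin -0.1 zaxis [-0.002 -0.001 -1.   ]
[[ 0.00320745 -0.96344026 -0.26790404  0.7140321 ]
 [-0.99999403 -0.00274669 -0.00209463  0.02301785]
 [ 0.0012822   0.26790916 -0.96344332  0.31842102]
 [ 0.          0.          0.          1.        ]]
```

View pics/wrist0.png

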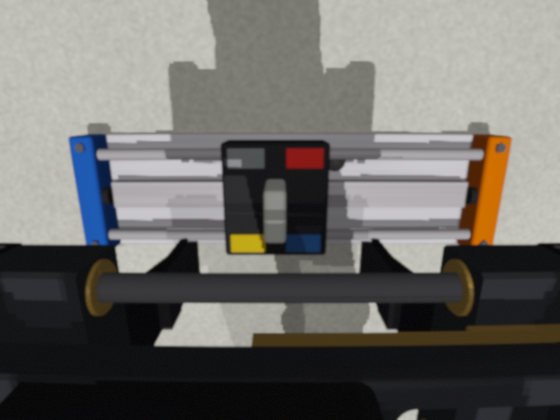

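The wrist view shows the fin, about (275,210), between the fingers, near (180,285) and (385,285), with the carriage square to the gripper. I'll go down and grip.

Emit:
arm_command --pt "87 2 -2 35 0" --pt "87 2 -2 70 0" --pt "87 2 -2 97 0" --pt "60 2 -2 97 0" --pt "10 2 -2 97 0" --newtons 40

```text
time: 2.23
position: [0.6407, 0.0238, 0.0726]
tool_rot: [3.141, 0.004, -0.005]
ft_force: [-0.4, -0.7, 0.3]
grip_width: 0.921
grip_force: 0.0
```

Emit:
arm_command --pt "10 0 0 0 0" --pt "10 0 0 0 0" --pt "10 0 0 0 0" --pt "10 0 0 0 0" --pt "10 0 0 0 0" --newtons 40

```text
time: 2.65
position: [0.6426, 0.0261, 0.0746]
tool_rot: [3.141, 0.008, 0.003]
ft_force: [-0.7, -1.2, 0.1]
grip_width: 0.552
grip_force: 0.0
```

```bash
python3 -c "
from h import *
to(640,133,72,0.4)"
```

```text
t 2.65 p [642.6  26.1  74.6] yaw 0.29 j7 -1.8 F [-0.7 -1.2  0.1] grip 48.1 0.0
shift [  -2.1 -106.9    2.6] spin -0.11 zaxis [ 0.002 -0.    -1.   ]
```

Fingers are slow; keep closing.

Emit:
arm_command --pt "10 0 0 0 0" --pt "10 0 0 0 0" --pt "10 0 0 0 0" --pt "10 0 0 0 0" --pt "10 0 0 0 0"

```text
time: 3.07
position: [0.6419, 0.0266, 0.0733]
tool_rot: [-3.141, -0.008, 0.0]
ft_force: [-0.2, -1.8, 0.4]
grip_width: 0.185
grip_force: 39.3
```

Emit:
arm_command --pt "10 0 0 0 0" --pt "10 0 0 0 0" --pt "10 0 0 0 0"

```text
time: 3.32
position: [0.6419, 0.0266, 0.0733]
tool_rot: [-3.141, -0.009, 0.0]
ft_force: [0.5, 0.9, 0.8]
grip_width: 0.179
grip_force: 40.0
```

Emit:
arm_command --pt "10 0 -4 0 0" --pt "10 0 -12 0 0" --pt "10 0 -20 0 0" --pt "10 0 -28 0 0" --pt "10 0 -36 0 0"

```text
time: 3.73
position: [0.6417, 0.062, 0.0733]
tool_rot: [3.14, 0.007, -0.0]
ft_force: [-0.5, -3.2, -0.1]
grip_width: 0.179
grip_force: 40.0
```

Emit:
arm_command --pt "10 0 -8 0 0" --pt "10 0 -16 0 0" --pt "10 0 -24 0 0" --pt "10 0 -32 0 0" --pt "10 0 -40 0 0"

```text
time: 4.15
position: [0.6415, 0.1029, 0.0733]
tool_rot: [3.141, 0.008, -0.0]
ft_force: [-0.9, -4.2, -0.3]
grip_width: 0.18
grip_force: 40.0
```

Emit:
arm_command --pt "10 0 -8 0 0" --pt "10 0 -14 0 0" --pt "10 0 -20 0 0" --pt "10 0 -25 0 0" --pt "10 0 -28 0 0"

```text
time: 4.57
position: [0.6413, 0.1312, 0.0733]
tool_rot: [-3.141, -0.009, 0.0]
ft_force: [-1.5, -3.5, -0.6]
grip_width: 0.18
grip_force: 40.0
```

Emit:
arm_command --pt "10 0 -2 0 0" --pt "10 0 -4 0 0"

```text
time: 4.73
position: [0.6413, 0.1342, 0.0733]
tool_rot: [3.141, 0.008, -0.001]
ft_force: [-0.6, -3.2, -0.8]
grip_width: 0.184
grip_force: 40.0
```

Emit:
arm_command --pt "10 0 -2 0 0" --pt "10 0 -3 0 0" --pt "10 0 -4 0 0"

```text
time: 4.98
position: [0.6413, 0.1344, 0.0733]
tool_rot: [3.137, 0.004, -0.002]
ft_force: [-3.4, -9.9, 2.0]
grip_width: 0.183
grip_force: 40.0
```

Emit:
arm_command --pt "10 0 -3 0 0" --pt "10 0 -3 0 0"

```text
time: 5.15
position: [0.6413, 0.1345, 0.0733]
tool_rot: [3.133, 0.002, -0.004]
ft_force: [-4.0, -13.7, 4.5]
grip_width: 0.179
grip_force: 40.0
```

At the blue stop: the position stalls while the force rises. Now the full stroke back.

Emit:
arm_command --pt "10 0 8 0 0" --pt "10 0 16 0 0" --pt "10 0 24 0 0" --pt "10 0 33 0 0" --pt "10 0 42 0 0"

```text
time: 5.57
position: [0.6415, 0.1, 0.0733]
tool_rot: [-3.14, -0.01, -0.0]
ft_force: [-0.4, 2.4, -2.4]
grip_width: 0.177
grip_force: 40.0
```

Emit:
arm_command --pt "10 0 9 0 0" --pt "10 0 18 0 0" --pt "10 0 27 0 0" --pt "10 0 36 0 0" --pt "10 0 45 0 0"

```text
time: 5.98
position: [0.6417, 0.0531, 0.0733]
tool_rot: [-3.142, -0.008, 0.0]
ft_force: [0.1, 4.4, -3.6]
grip_width: 0.181
grip_force: 40.0
```

Emit:
arm_command --pt "10 0 9 0 0" --pt "10 0 18 0 0" --pt "10 0 27 0 0" --pt "10 0 36 0 0" --pt "10 0 45 0 0"

```text
time: 6.4
position: [0.642, 0.0082, 0.0734]
tool_rot: [3.142, 0.008, -0.0]
ft_force: [1.4, 3.4, -4.3]
grip_width: 0.18
grip_force: 40.0
```

Emit:
arm_command --pt "10 0 9 0 0" --pt "10 0 18 0 0" --pt "10 0 27 0 0" --pt "10 0 36 0 0" --pt "10 0 45 0 0"

```text
time: 6.82
position: [0.6423, -0.0349, 0.0733]
tool_rot: [-3.14, -0.01, -0.0]
ft_force: [1.3, 5.6, -4.1]
grip_width: 0.183
grip_force: 40.0
```

Emit:
arm_command --pt "10 0 9 0 0" --pt "10 0 18 0 0" --pt "10 0 27 0 0" --pt "10 0 36 0 0" --pt "10 0 45 0 0"

```text
time: 7.23
position: [0.6425, -0.0819, 0.0733]
tool_rot: [3.142, 0.008, 0.0]
ft_force: [1.8, 3.4, -5.2]
grip_width: 0.184
grip_force: 40.0
```

Emit:
arm_command --pt "10 0 7 0 0" --pt "10 0 13 0 0" --pt "10 0 18 0 0" --pt "10 0 22 0 0" --pt "10 0 25 0 0"

```text
time: 7.65
position: [0.6427, -0.106, 0.0734]
tool_rot: [-3.141, -0.008, -0.0]
ft_force: [3.1, 8.8, -4.9]
grip_width: 0.18
grip_force: 40.0
```

Emit:
arm_command --pt "10 0 2 0 0" --pt "10 0 4 0 0" --pt "10 0 6 0 0"

```text
time: 7.9
position: [0.6427, -0.1061, 0.0734]
tool_rot: [-3.135, -0.013, 0.001]
ft_force: [0.9, 14.4, -4.5]
grip_width: 0.18
grip_force: 40.0
```

Emit:
arm_command --pt "45 0 -7 0 0" --pt "45 0 -7 0 0" --pt "45 0 -7 0 0" --pt "45 0 -7 0 0" --pt "45 0 -7 0 0"

```text
time: 8.32
position: [0.6426, -0.1066, 0.0739]
tool_rot: [3.14, 0.005, 0.0]
ft_force: [0.4, -0.7, -0.2]
grip_width: 0.465
grip_force: 0.0
```

```bash
python3 -c "
from h import *
to(440,-205,180,-13)"
```

```text
t 8.32 p [ 642.6 -106.6   73.9] yaw 0.2 j7 -1.59 F [ 0.4 -0.7 -0.2] grip 40.4 0.0
shift [-202.9   97.9 -106. ] spin 13.2 zaxis [ 0.    -0.002 -1.   ]
```

Emit:
arm_command --pt "80 0 0 -40 0" --pt "80 0 0 -80 0" --pt "80 -30 15 -106 2" --pt "80 -70 34 -120 7" --pt "80 -110 53 -120 13"

```text
time: 8.73
position: [0.5414, -0.1558, 0.1972]
tool_rot: [3.12, -0.352, 0.011]
ft_force: [-0.6, -0.4, 0.3]
grip_width: 0.808
grip_force: 0.0
```

```bash
python3 -c "
from h import *
to(430,-208,190,-13)"
```

```text
t 8.73 p [ 541.4 -155.8  197.2] yaw -12.87 j7 -1.62 F [-0.6 -0.4  0.3] grip 70.3 0.0
shift [-97.   75.8   6.6] spin 0.13 zaxis [ 0.007 -0.002 -1.   ]
```

Emit:
arm_command --pt "80 -90 75 6 0" --pt "80 -90 75 6 0" --pt "80 -90 75 6 0" --pt "80 -90 75 6 0" --pt "80 -90 75 6 0"

```text
time: 9.15
position: [0.434, -0.2105, 0.1877]
tool_rot: [3.12, -0.356, 0.001]
ft_force: [0.8, 0.2, 0.2]
grip_width: 0.917
grip_force: 0.0
```

```bash
cat > w.py <<'E'
from h import *
np.set_printoptions(precision=4,suppress=True)
c=camera_params('wrist');to(434,-211,26,-13)
p,d=snap('wrist','wrist1.png');np.savez('w1.npz',p=p,d=d,**{k:np.array(v) for k,v in c.items()})
hsv=cv2.cvtColor(p,cv2.COLOR_RGB2HSV)
for n,lo,hi,z in [('yellow',(20,110,80),(35,255,255),.044),('red',(0,130,80),(8,255,255),.024)]:
    m=cv2.inRange(hsv,np.array(lo),np.array(hi))
    for k in sorted(cv2.findContours(m,0,2)[0],key=cv2.contourArea)[-3:]:
        q=k.reshape(-1,2); w=ray('wrist',q,z,c)[:,:2]*1e3; r=cv2.minAreaRect(w.astype(np.float32))
        print(n,cv2.contourArea(k),q.min(0),q.max(0),np.round(r[0],1),np.round(r[1],1),round(r[2],1))
t,_=get_image('top')
cv2.imwrite('pics/top1.png',t[:,:,::-1])
E
python3 w.py
```

```text
t 9.15 p [ 434.  -210.5  187.7] yaw -13.0 j7 -1.4 F [0.8 0.2 0.2] grip 79.8 0.0
shift [  0.1   0.3 161.7] spin -0.0 zaxis [ 0.    -0.002 -1.   ]
yellow 256.0 [130 257] [159 272] [397.2 -64.6] [17.2 26.4] 30.7
yellow 905.0 [53 17] [95 49] [611.3 -76.6] [18.8 33.8] 0.2
yellow 3561.0 [260 131] [294 242] [ 444.5 -210.8] [ 30.5 103.8] 77.7
red 31.5 [129 258] [134 266] [398.6 -42.7] [5.3 9.4] 69.6
red 124.0 [399 123] [412 136] [ 469.1 -339.7] [10.8 12.5] 59.2
red 154.5 [270 117] [285 128] [ 501.8 -224.2] [14.   9.9] 77.0
```

View pics/wrist1.png

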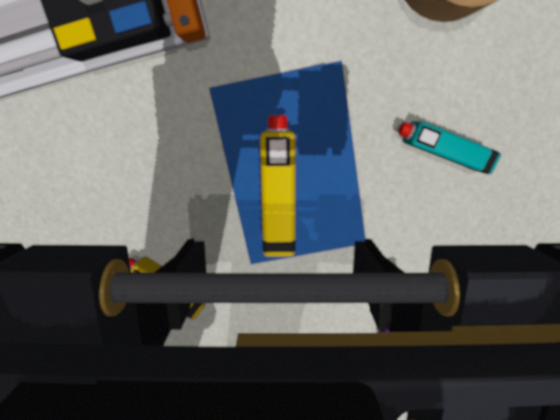

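The wrist view confirms the counter, centred at (278,195) and aligned with the gripper: button at (278,122), window up at (277,150), sleeve at (278,248). Going down to grip.

Emit:
arm_command --pt "70 1 -1 40 0" --pt "60 1 -1 80 -0.6" --pt "60 1 -1 120 -0.6" --pt "60 1 -1 150 -0.6" --pt "60 1 -1 161 -0.6" --newtons 30

```text
time: 9.67
position: [0.435, -0.205, 0.0218]
tool_rot: [-3.121, 0.327, 0.01]
ft_force: [-0.7, 0.6, 0.2]
grip_width: 0.709
grip_force: 0.0
```

Emit:
arm_command --pt "25 0 0 0 0" --pt "25 0 0 0 0" --pt "25 0 0 0 0" --pt "25 0 0 0 0" --pt "25 0 0 0 0"

```text
time: 10.08
position: [0.4385, -0.2086, 0.0281]
tool_rot: [3.122, -0.331, 0.006]
ft_force: [0.1, -2.1, 1.4]
grip_width: 0.396
grip_force: 0.8
```

Emit:
arm_command --pt "25 0 0 0 0" --pt "25 0 0 0 0" --pt "25 0 0 0 0"

```text
time: 10.33
position: [0.4383, -0.2089, 0.028]
tool_rot: [3.122, -0.332, 0.005]
ft_force: [-0.0, -1.5, 6.8]
grip_width: 0.362
grip_force: 30.0
```

```bash
python3 -c "
from h import *
to(445,80,120,97.5)
import json
z=np.load('top0.npz')
p,d=snap('top')
hsv=cv2.cvtColor(p,cv2.COLOR_RGB2HSV)
m=cv2.inRange(hsv,np.array((45,80,30)),np.array((80,255,255)));m[:,:185]=0;m[:,220:]=0;m[:205]=0;m[245:]=0
c=max(cv2.findContours(m,0,2)[0],key=cv2.contourArea).reshape(-1,2)
for k in (.08,): print(cv2.minAreaRect((ray('top',c,k)[:,:2]*1e3).astype(np.float32)))
"
```

```text
t 10.33 p [ 438.3 -208.9   28. ] yaw -12.13 j7 -1.46 F [-0.  -1.5  6.8] grip 31.5 30.0
shift [ -53.9 -283.7  -92.7] spin -109.63 zaxis [ 0.003 -0.002 -1.   ]
((455.3843078613281, 210.53172302246094), (50.2210693359375, 50.05832290649414), 8.181678771972656)
```

Emit:
arm_command --pt "25 0 0 -30 0" --pt "25 0 0 -60 0" --pt "25 0 0 -90 -7" --pt "25 -1 -30 -92 -14" --pt "25 -3 -60 -92 -21"

```text
time: 10.8
position: [0.448, -0.1497, 0.1208]
tool_rot: [3.129, 0.245, 0.007]
ft_force: [0.3, 1.0, -1.8]
grip_width: 0.366
grip_force: 30.0
```

```bash
python3 -c "
from h import *
to(475.7,64,120,97.9)"
```

```text
t 10.8 p [ 448.  -149.7  120.8] yaw 8.96 j7 -1.17 F [ 0.3  1.  -1.8] grip 31.8 30.0
shift [  60.7 -206.8    0.4] spin -88.94 zaxis [ 0.005 -0.002 -1.   ]
```

Emit:
arm_command --pt "25 10 -34 0 -7" --pt "25 20 -68 0 -14" --pt "25 30 -102 0 -21" --pt "25 40 -136 0 -28" --pt "25 50 -170 0 -35"

```text
time: 11.22
position: [0.4691, 0.029, 0.1182]
tool_rot: [2.91, 1.182, -0.0]
ft_force: [1.1, -1.2, -1.7]
grip_width: 0.364
grip_force: 30.0
```

```bash
python3 -c "
from h import *
to(475.7,64,120,97.9)"
```

```text
t 11.22 p [469.1  29.  118.2] yaw 44.22 j7 -0.95 F [ 1.1 -1.2 -1.7] grip 31.7 30.0
shift [ 29.1 -20.5  -1.8] spin -53.68 zaxis [ 0.    -0.001 -1.   ]
```

Emit:
arm_command --pt "25 0 0 0 -7" --pt "25 7 -5 0 -14" --pt "25 14 -10 0 -21" --pt "25 21 -15 0 -28" --pt "25 29 -20 0 -35"

```text
time: 11.63
position: [0.4761, 0.0621, 0.118]
tool_rot: [-2.42, -2.003, 0.001]
ft_force: [0.4, -0.5, -1.9]
grip_width: 0.36
grip_force: 30.0
```

Emit:
arm_command --pt "25 0 0 0 -7" --pt "25 0 0 0 -14" --pt "25 0 0 0 -18.5" --pt "25 0 0 0 -18.5" --pt "25 0 0 0 -18.5"

```text
time: 12.05
position: [0.4763, 0.0617, 0.118]
tool_rot: [-2.077, -2.357, 0.001]
ft_force: [-0.1, -0.4, -1.8]
grip_width: 0.366
grip_force: 30.0
```

```bash
python3 - <<'E'
from h import *
to(475.7,64,54,97.9)
c=camera_params('wrist');p,d=snap('wrist','wrist2.png')
np.savez('w2.npz',p=p,d=d)
hsv=cv2.cvtColor(p,cv2.COLOR_RGB2HSV)
zt=get_state()['position'][2]
for n,lo,hi,z in [('green',(45,80,30),(80,255,255),.08),('red',(0,130,60),(8,255,255),zt-.004)]:
    m=cv2.inRange(hsv,np.array(lo),np.array(hi))
    for k in sorted(cv2.findContours(m,0,2)[0],key=cv2.contourArea)[-2:]:
        q=k.reshape(-1,2); w=ray('wrist',q,z,c)[:,:2]*1e3; r=cv2.minAreaRect(w.astype(np.float32))
        print(n,cv2.contourArea(k),q.min(0),q.max(0),np.round(r[0],1),np.round(r[1],1),round(r[2],1))
E
```

```text
t 12.05 p [476.3  61.7 118. ] yaw 97.24 j7 -0.11 F [-0.1 -0.4 -1.8] grip 31.9 30.0
shift [ 2.3 -0.3 64. ] spin -0.66 zaxis [-0. -0. -1.]
green 1073.5 [226   0] [324  11] [459.2 189.6] [50.4  5.2] 7.2
red 924.0 [261 125] [297 151] [469.4 125.3] [16.7 11.7] 7.2
```

View pics/wrist2.png

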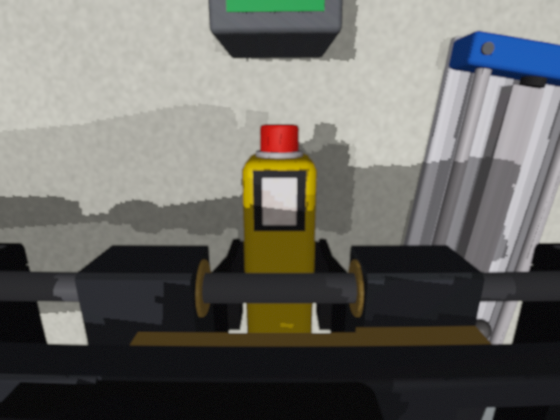

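The wrist view shows the counter held with its window up, the button at (279,138), and the block face square ahead with its edge at (275,55). Lowering, then pushing.

Emit:
arm_command --pt "25 0 0 30 0" --pt "25 0 0 64 0" --pt "25 15 0 64 0" --pt "25 30 0 64 0" --pt "25 38 0 64 0"

```text
time: 12.52
position: [0.4711, 0.1011, 0.0536]
tool_rot: [-2.073, -2.358, 0.0]
ft_force: [-0.6, 0.4, -0.8]
grip_width: 0.363
grip_force: 30.0
```

Emit:
arm_command --pt "25 2 0 0 0" --pt "25 4 0 0 0" --pt "25 6 0 0 0" --pt "25 8 0 0 0"

```text
time: 12.85
position: [0.4712, 0.1068, 0.0544]
tool_rot: [2.075, 2.358, -0.0]
ft_force: [0.0, 0.1, -2.5]
grip_width: 0.366
grip_force: 30.0
```

Emit:
arm_command --pt "25 2 0 0 0" --pt "25 4 0 0 0" --pt "25 4 0 0 0"

```text
time: 13.1
position: [0.4707, 0.1108, 0.0543]
tool_rot: [2.074, 2.358, -0.0]
ft_force: [0.8, -2.7, -0.7]
grip_width: 0.363
grip_force: 30.0
```

Emit:
arm_command --pt "25 2 0 0 0" --pt "25 4 0 0 0" --pt "25 6 0 0 0" --pt "25 6 0 0 0"

```text
time: 13.43
position: [0.4701, 0.1154, 0.0543]
tool_rot: [2.073, 2.357, -0.003]
ft_force: [1.2, -7.2, 0.4]
grip_width: 0.365
grip_force: 30.0
```

Emit:
arm_command --pt "25 2 0 0 0" --pt "25 4 0 0 0" --pt "25 4 0 0 0"

```text
time: 13.68
position: [0.47, 0.1156, 0.0544]
tool_rot: [2.073, 2.353, -0.009]
ft_force: [2.5, -15.3, 2.1]
grip_width: 0.367
grip_force: 30.0
```

The button is fully in: the tool stalls at y=115.5 while the force goes past 15 N. Backing off and returning.

Emit:
arm_command --pt "25 -4 0 0 0" --pt "25 -10 0 0 0" --pt "25 -25 0 0 0" --pt "25 -50 0 -10 0" --pt "25 -65 0 -40 0"

```text
time: 14.1
position: [0.4736, 0.0558, 0.0907]
tool_rot: [-2.068, -2.355, 0.008]
ft_force: [-0.4, -1.3, -1.9]
grip_width: 0.361
grip_force: 30.0
```

```bash
python3 -c "
from h import *
to(440,-209,120,-12.2)"
```

```text
t 14.1 p [473.6  55.8  90.7] yaw 97.42 j7 -0.12 F [-0.4 -1.3 -1.9] grip 31.4 30.0
shift [-258.2  -67.8  -29.4] spin 109.62 zaxis [-0.009  0.001 -1.   ]
```

Emit:
arm_command --pt "25 -5 0 -20 7" --pt "25 -30 -8 -30 14" --pt "25 -60 -16 -30 21" --pt "25 -90 -24 -30 28" --pt "25 -115 -30 -30 35"

```text
time: 14.52
position: [0.462, -0.0617, 0.1243]
tool_rot: [-2.692, -1.62, -0.001]
ft_force: [1.0, -1.3, -1.4]
grip_width: 0.36
grip_force: 30.0
```

```bash
python3 -c "
from h import *
to(440,-209,120,-12.2)"
```

```text
t 14.52 p [462.  -61.7 124.3] yaw 62.07 j7 -0.43 F [ 1.  -1.3 -1.4] grip 31.3 30.0
shift [-140.4   49.6    4.2] spin 74.27 zaxis [ 0.001  0.001 -1.   ]
```

Emit:
arm_command --pt "25 -28 10 0 7" --pt "25 -56 20 0 14" --pt "25 -84 30 0 21" --pt "25 -112 40 0 28" --pt "25 -140 49 2 35"

```text
time: 14.93
position: [0.4414, -0.2078, 0.1222]
tool_rot: [-3.053, -0.736, -0.003]
ft_force: [0.8, 0.9, -0.9]
grip_width: 0.366
grip_force: 30.0
```

Emit:
arm_command --pt "25 0 0 0 7" --pt "25 0 0 0 14" --pt "25 0 0 0 21" --pt "25 0 0 0 28" --pt "25 0 0 0 35"

```text
time: 15.35
position: [0.4413, -0.2063, 0.1217]
tool_rot: [-3.132, 0.216, -0.0]
ft_force: [-0.2, 1.1, -2.0]
grip_width: 0.361
grip_force: 30.0
```

Emit:
arm_command --pt "25 0 0 0 4" --pt "25 0 0 0 4" --pt "25 0 0 0 4" --pt "25 0 0 0 4"

```text
time: 15.68
position: [0.4411, -0.2071, 0.122]
tool_rot: [-3.125, 0.314, -0.0]
ft_force: [-0.9, -0.5, -2.2]
grip_width: 0.359
grip_force: 30.0
```

```bash
python3 -c "
from h import *
to(440,-211,28.5,-12.2)"
```

```text
t 15.68 p [ 441.1 -207.1  122. ] yaw -11.46 j7 -1.41 F [-0.9 -0.5 -2.2] grip 31.2 30.0
shift [-0.3  4.2 93.4] spin 0.74 zaxis [ 0.     0.001 -1.   ]
```

Emit:
arm_command --pt "25 0 3 35 0" --pt "25 0 3 65 0" --pt "25 0 3 82 0" --pt "25 0 3 88 0" --pt "25 0 3 90 0"

```text
time: 16.1
position: [0.4395, -0.21, 0.0309]
tool_rot: [-3.124, 0.316, 0.004]
ft_force: [0.4, 0.1, -1.0]
grip_width: 0.367
grip_force: 30.0
```

Emit:
arm_command --pt "25 0 0 1 0" --pt "25 0 0 2 0" --pt "25 0 0 3 0"

```text
time: 16.35
position: [0.4415, -0.2113, 0.0305]
tool_rot: [3.124, -0.317, 0.004]
ft_force: [0.2, -0.5, -2.7]
grip_width: 0.37
grip_force: 30.0
```

Emit:
arm_command --pt "25 0 0 1 0" --pt "25 0 0 2 0" --pt "25 0 0 3 0" --pt "25 0 0 3 0"

```text
time: 16.68
position: [0.4409, -0.2111, 0.028]
tool_rot: [3.125, -0.318, 0.001]
ft_force: [-3.3, 1.4, 10.7]
grip_width: 0.364
grip_force: 30.0
```

Contact with the mat. Releasing and rising.

Emit:
arm_command --pt "80 0 0 -1 0" --pt "80 0 0 -1 0" --pt "80 0 0 -1 0" --pt "80 0 0 -1 0" --pt "80 0 0 -1 0"

```text
time: 17.1
position: [0.4403, -0.2107, 0.027]
tool_rot: [3.125, -0.318, -0.0]
ft_force: [0.1, 0.1, -1.1]
grip_width: 0.657
grip_force: 0.0
```

Emit:
arm_command --pt "80 0 0 -10 0" --pt "80 0 0 -40 0" --pt "80 0 0 -80 0" --pt "80 0 0 -120 0" --pt "80 0 0 -160 0"

```text
time: 17.52
position: [0.4399, -0.2103, 0.1895]
tool_rot: [-3.125, 0.317, -0.0]
ft_force: [1.6, -0.5, -0.3]
grip_width: 0.905
grip_force: 0.0
```

Emit:
arm_command --pt "80 0 40 0 0" --pt "80 0 80 0 0" --pt "80 0 120 0 0" --pt "80 0 160 0 0" --pt "80 0 160 0 0"

```text
time: 17.93
position: [0.4036, -0.3766, 0.1878]
tool_rot: [3.118, -0.335, -0.001]
ft_force: [-0.7, -1.0, -0.5]
grip_width: 0.917
grip_force: 0.0
```

```bash
python3 - <<'E'
from h import *
to(440,-209,28,-12)
p,d=snap('top');p2,_=snap('scene')
cv2.imwrite('pics/end.png',np.hstack([cv2.resize(p[120:290,190:390],(400,340),interpolation=2),cv2.resize(p2[180:320,150:390],(400,340),interpolation=2)])[:,:,::-1])
E
```

```text
t 17.93 p [ 403.6 -376.6  187.8] yaw -12.27 j7 -1.11 F [-0.7 -1.  -0.5] grip 79.8 0.0
shift [-1.000e-01 -1.723e+02  1.589e+02] spin -0.27 zaxis [-0.001 -0.005 -1.   ]
```

View pics/end.png

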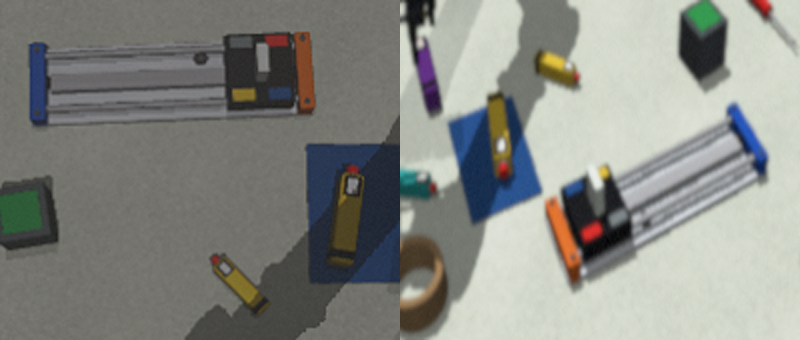

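The final picture shows the carriage against the orange stop (295,72) and the counter flat on its mat with the window up (352,187). The other things are where they were.

```bash
python3 -c "
from bench import *
print(close_job())"
```

```text
the job is handed in; nothing more can be done
None
```

The job is handed in, at about 18 s on the robot's clock: the carriage ran slowly to the blue stop and back and is parked at the orange one, the counter's button was pushed fully in against the block, and the counter lies flat on its mat with its window up.

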